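# Press a test cassette shut in the toggle clamp jig

### The arm

A 7-joint arm with a two-finger parallel gripper is mounted at the origin on a cart in front of the work surface, level with it; the furniture and walls round the work are solid. World frame = base frame: x ahead of the robot, y to its left, z up, the work surface at z = 0. Lengths are in m, angles in rad, forces in N, time in s.
With the tool pointing down it reaches from about 0.375 to 0.925 m from the base axis. Payload 3.1 kg.
Tool frame: the origin (TCP) lies midway between the tips of the shut fingers; the grasp point (between the pads) lies 19 mm behind it; x points along the fingers, y is the direction in which the jaws open and shut, and the axes are right-handed (so a half turn about x gives the same grasp; the last joint's range is limited). The gripper opens to 85 mm and grips with 20 to 120 N. Pads are 22 mm wide; open, the fingers measure 114 mm over their backs; the gripper's body (76 mm by 85 mm) begins 54 mm behind the grasp point. The pads swing forward as they close: fully open they stand 13 mm farther back than shut.
Start: joints at [1.11, 0.383, 0.044, 1.598, -0.018, 1.161, -0.05], TCP at [0.231, -0.608, 0.231] pointing down, gripper open.
Joint ranges: [-2.61, 2.61], [-0.41, 2.15], [-1.48, 1.57], [0, 2.5], [-1.57, 4.71], [0.05, 1.97], [-2.85, 2.85]. Speed limits (rad/s): [2.79, 2.79, 3.14, 3.14, 3.14, 3.14, 3.14].

### API

Orientations are given as a rotation vector (axis times angle).
In Python, from plant import manip gives the robot as it stands.
- The arm moves only by the tool carry_out, never from a script. Its argument "motion" is a list of rows, each a list of 5 numbers: the shift along the tool's x, y, z in m, then the turn about the tool's x in rad, then the opening in per cent of the stroke, from 0 (shut) to 100 (fully open). A call has 1 to 20 rows; each row shifts and turns the pose as measured when the row begins, along the tool's axes as they then stand; what a row does not reach is not made up. A row lasts 1/12 s, in which the tool goes at most 41.7 mm and 7.16 degrees, less where a joint would pass 70% of its speed; a pose out of reach is approached as far as the arm can. A call with a gripper value outside its range is refused whole. The fingers move at their own pace and stop on an object; "grip_force" is the grip in N (left out, the last holds). Time passes only in rows, so rows that do not move let the fingers close. It gives the time, the measured TCP pose, the force and the opening at its end, in the units of the state.
- manip.get_obs(): the state, without advancing time (a new reading comes with each control period).
- manip.snapshot(name): name is "side" or "top" or "wrist"; returns (picture, depth): 480x640x3 uint8, red, green, blue; 480x640 float32, m along the optical axis (not along the pixel's ray), 0 where there is no reading.
- manip.camera_params(name): a dict with "camera_matrix" (3x3 intrinsics, pixels), "eye" and "attitude" of the camera in the world. Camera axes: x right, y down, z forward; pixel columns grow to the right and rows downward; lengths in m; the calibration is good to about 2 mm. A picture is of the moment at which its call begins: read the wrist's pose just before it. camera_params takes no time and is no camera call; for the wrist camera it gives the pose at the moment of the call.
- manip.close_job(): hands the job in, once; it reports no verdict.
The state is a dict: "time": time; "q": joint angles; "dq": joint speeds; "tau": joint torques, N m; "tcp_pos": TCP position; "tool_rot": TCP orientation; "wrist_force": force on the tool from outside, world axes, zero at the start; "moment": the same for the moment, N m; "width": finger opening in m.
Only numpy, scipy, OpenCV 4.12 (cv2) and the standard library are available. Lean on these libraries where they do the work, as an engineer would, in place of code of your own. Each camera call takes 0.05 s, during which the arm holds its last target.

### The job

One of the two bench jigs holds a test cassette whose two halves still need pressing together. Swing that jig's red-knobbed clamp over centre until its rubber foot sits down on the cassette, leave it pressing for about two seconds, then swing the clamp back fully open, let go of it, and leave the cassette lying in its nest. Do not operate the clamp of the empty jig.

Things in the scene. Friction and masses are not known exactly. Their poses are not given: they have to be found in the camera images.
- jig_a: Loaded jig, fixed, yaw within 0.4 rad; dark grey plate x -95..75, y -50..50 mm, 14 thick. Origin on the worktop, z up. Blue nest on the plate's top at x -55, y 0, fences 8 mm high, 2 mm play. Clamp lever pivots about a line along y through x 10, z 40 mm, between steel cheeks (y within 25, top z 52 mm); its handle ends in a red ball knob, 28 mm diameter, centre 105 mm from the pivot, at y 0.
- cassette: White plastic test cassette 21 x 70 x 5 mm, 12 g, loose in the nest of jig_a, long side along the jig's y axis. Origin at the centre of its underside. A like one lies on the bench in front; ignore that. The clamp's rubber foot (17 mm wide, 65 mm out from the pivot) presses on the middle of the cassette.
- clamp_a (a joint): Lever angle q of jig_a in rad: 0 open (at its stop, press arm upright), about 1.57 foot on cassette. Knob centre in the jig frame, mm: x 10+105cos(t), z 40+105sin(t), t = 0.524+q: at 0 x 101, z 92; at 1.57 x -43, z 131. Pinched across y it turns between the pads. The weighted knob balances at 0.9: let go above 1.2 it shuts and presses about 2 N, below 0.6 it opens; 3 N moves it.
- clamp_b (a joint): The same angle for the clamp of the second jig, identical but empty, which stands about 0.2 to 0.4 m to the left or right of jig_a, turned its own way. 0 = open; leave it there.
Mind the look-alikes: they are no part of the job. What is shaped like the cassette but brown or purple is not meant.

How it is judged:
On the way, in this order (a step that is already met when the one before it is completed fails the run):
1. the clamp of the loaded jig is over centre and its foot presses the cassette (more than 1 N) for 1.5 s (value of joint clamp_a above 1.4 rad and contact force between clamp_a and cassette above 1 N), for 1.5 s.
2. the clamp is swung back open (value of joint clamp_a below 0.15 rad), for 0.2 s.
At the end, for the whole second after the job is handed in: Both clamps are open (joint below 0.15 rad) and the cassette lies flat and at rest in the nest of jig_a (within 10 mm of the nest's centre in x and y, underside not more than 4 mm above the plate) (value of joint each of clamp_a, clamp_b below 0.15 rad and x of cassette in the frame of jig_a between -0.065 and -0.045 m and y of cassette in the frame of jig_a between -0.01 and 0.01 m and z of cassette in the frame of jig_a below 0.018 m and angle between cassette's own z axis and vertical below 0.1 rad and linear speed of cassette below 0.02 m/s); the robot touches nothing.
It fails at once if the clamp of the empty jig is swung (more than 0.4 rad) (value of joint clamp_b above 0.4 rad).
It fails at once if the cassette leaves its nest (more than 15 mm above the plate) (z of cassette in the frame of jig_a above 0.029 m).
It also fails if it takes over 48 s, if anything falls off the work surface, if the arm or the gripper's body presses on something with over 40 N, if the wrist force passes 120 N, or if a joint passes its speed limit or range.

## Working session

There is one attempt and no reset: what is moved stays moved. The work goes in short steps, Python scripts to look and compute and a tool call to move; the robot and the scene stay as the last step left them, time stands still between calls to the robot, and variables do not carry over. Pictures are saved under pics/ and viewed, and the job is handed in when it is done.

Besides the shell and the picture viewer there is one more tool, called after "Request:" as name(argument=value, ...), one argument or row to a line, values as JSON. carry_out: Moves the arm, as the interface text tells. Its arguments: {"type":"object","properties":{"motion":{"type":"array","items":{"type":"array","items":{"type":"number"}}},"grip_force":{"type":"number"}},"required":["motion"]}

```bash
mkdir -p pics; ls; cat > h.py <<'E'
from plant import manip
import numpy as np, cv2
from scipy.spatial.transform import Rotation as R
def snap(cam,f):
    cp=manip.camera_params(cam); im,d=manip.snapshot(cam)
    cv2.imwrite(f'pics/{f}.png',im[:,:,::-1]); np.savez(f'pics/{f}.npz',im=im,d=d,K=cp['camera_matrix'],eye=cp['eye'],att=cp['attitude'])
def pts(f):
    z=np.load(f'pics/{f}.npz'); K=z['K'];d=z['d']
    v,u=np.mgrid[0:480,0:640]
    P=np.stack([(u-K[0,2])/K[0,0]*d,(v-K[1,2])/K[1,1]*d,d],-1)
    a=z['att']; M=a if a.shape==(3,3) else R.from_rotvec(a).as_matrix()
    return z['im'],d,P@M.T+z['eye']
E
python3 - <<'E'
from h import *
snap('top','t0');snap('side','s0')
print(manip.get_obs()); print(manip.camera_params('top'),manip.camera_params('side'))
E
```

```text
pics
{'time': 0.1, 'q': array([ 1.11020076,  0.3837846 ,  0.04382715,  1.59940899, -0.01791661,
        1.1611805 , -0.04991865]), 'dq': array([-5.85349403e-05, -1.11343241e-03, -6.67861193e-04, -3.46583252e-03,
        2.01357907e-03,  1.18071634e-03,  7.30599967e-05]), 'tau': array([ 2.18935158e-03, -4.34728861e+01,  1.02897897e+00, -2.50454754e+01,
        1.08253362e-02,  5.45609641e-03,  3.84669107e-06]), 'tcp_pos': array([ 0.23038736, -0.60689594,  0.22999603]), 'tool_rot': array([ 2.02395368,  0.37378511, -2.02505837]), 'wrist_force': array([ 0.9950847 , -0.5494909 ,  0.18640006]), 'moment': array([-0.01159791, -0.06784635, -0.03051338]), 'width': 0.0853283370349386}
{'camera_matrix': array([[477.6794684 ,   0.        , 315.04596162],
       [  0.        , 477.6794684 , 238.38908199],
       [  0.        ,   0.        ,   1.        ]]), 'eye': array([ 0.31815769, -0.02292824,  0.90230977]), 'attitude': array([-2.10929639,  2.15185194, -0.15901165])} {'camera_matrix': array([[511.75750812,   0.        , 328.21209905],
       [  0.        , 511.75750812, 240.50200307],
       [  0.        ,   0.        ,   1.        ]]), 'eye': array([ 0.07130585, -0.61254292,  0.49400243]), 'attitude': array([-2.05755154,  0.57030416, -0.33130617])}
```

View pics/t0.png

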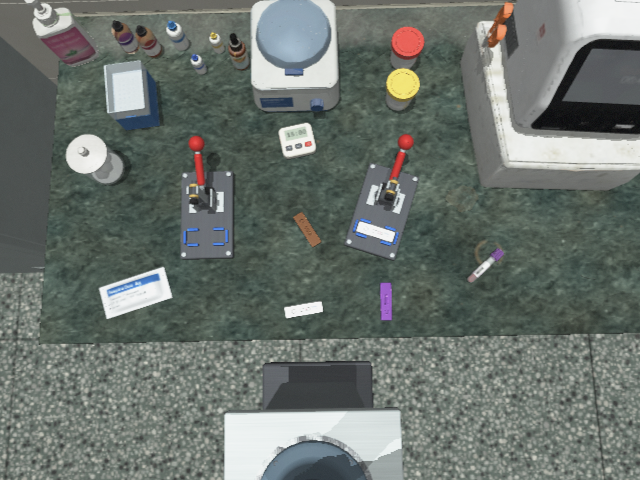

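View pics/s0.png

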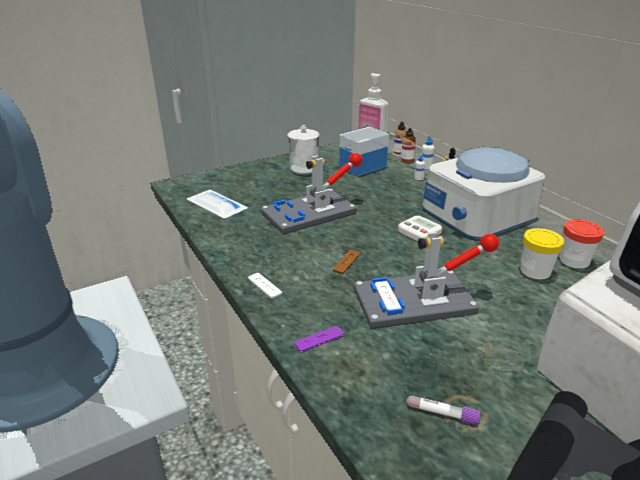

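The right-hand jig is the loaded one: its knob is at top (405,142) and its white cassette at (376,232). The left jig is empty, with its knob at (196,144). Next I'll measure both.

```bash
python3 - <<'E'
from h import *
from scipy.optimize import least_squares
for f in('t0','s0'):
    im,d,P=pts(f); I=im.astype(int)
    red=(I[...,0]>130)&(I[...,1]<60)&(I[...,2]<60)&(d>0)
    n,l,s,c=cv2.connectedComponentsWithStats(red.astype(np.uint8))
    for i in range(1,n):
        if s[i,4]>80:
            Q=P[l==i]; print(f,i,s[i],c[i].round(),Q.min(0).round(3),Q.max(0).round(3))
    h=np.abs(P[...,2]-.014)<.004
    dark=h&(I.max(2)<110)&(np.ptp(I,axis=2)<25)&(P[...,0]<.75)
    n,l,s,c=cv2.connectedComponentsWithStats(dark.astype(np.uint8))
    for i in range(1,n):
        if s[i,4]>800:
            Q=P[l==i]; r=cv2.minAreaRect((Q[:,:2]*1000).astype(np.float32)); print(f,'plate',s[i],Q[:,2].mean(),r,cv2.boxPoints(r))
E
```

```text
t0 3 [399 134  14  15  96] [405. 142.] [ 0.608 -0.187  0.095] [ 0.632 -0.164  0.106]
t0 4 [189 136  14  14  93] [197. 143.] [0.613 0.183 0.096] [0.638 0.207 0.107]
s0 1 [349 153  13  13 116] [355. 159.] [0.614 0.177 0.086] [0.635 0.199 0.108]
s0 2 [328 164  22  21 142] [339. 174.] [0.562 0.181 0.002] [0.693 0.35  0.089]
s0 3 [564 227  38  17 230] [582. 237.] [ 0.798 -0.231  0.055] [ 0.834 -0.176  0.068]
s0 4 [480 234  19  17 229] [490. 242.] [ 0.606 -0.194  0.002] [ 0.777 -0.066  0.108]
s0 6 [445 247  35  24 300] [462. 258.] [ 0.557 -0.18   0.056] [ 0.602 -0.154  0.089]
```

```bash
python3 - <<'E'
from h import *
im=cv2.imread('pics/t0.png')[120:270,320:450]; cv2.imwrite('pics/c1.png',cv2.resize(im,None,fx=4,fy=4,interpolation=2))
E
```

```text
(no output)
```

View pics/c1.png

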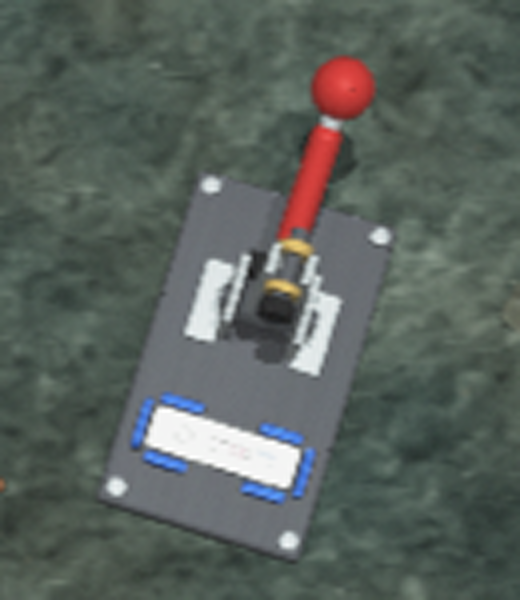

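The enlarged crop shows plate corners at crop (198,172), (394,232), (300,555) and (100,495), and the knob at (343,88). I'll project these to the plate height.

```bash
cat >> h.py <<'E'
def ray(f,u,v,z0):
    z=np.load(f'pics/{f}.npz'); K=z['K']; M=R.from_rotvec(z['att']).as_matrix()
    r=M@np.array([(u-K[0,2])/K[0,0],(v-K[1,2])/K[1,1],1]); e=z['eye']; return e+r*(z0-e[2])/r[2]
E
python3 - <<'E'
from h import *
C=[(198,172),(394,232),(300,555),(100,495)]
W=np.array([ray('t0',320+u/4,120+v/4,.014) for u,v in C])[:,:2]
J=np.array([[.075,.05],[.075,-.05],[-.095,-.05],[-.095,.05]])
print(W.round(4),[np.linalg.norm(W[i]-W[i-1]).round(4) for i in range(4)])
a=J-J.mean(0);b=W-W.mean(0)
yaw=np.arctan2((a[:,0]*b[:,1]-a[:,1]*b[:,0]).sum(),(a*b).sum()); 
c,s=np.cos(yaw),np.sin(yaw);Rm=np.array([[c,-s],[s,c]]); o=W.mean(0)-Rm@J.mean(0)
print('yaw',yaw,'o',o, (W-o)@Rm-J)
print('knob pred',o+Rm@[.101,0],'knob ray',ray('t0',320+343/4,120+88/4,.092))
for i,(u,v) in enumerate([(152,424),(302,468)]): pass
print('cass', (ray('t0',320+224/4,120+446/4,.019)[:2]-o)@Rm)
im,d,P=pts('t0'); print(P[142,405],P[232,376],P[250,385])
im,d,P=pts('s0')
for f in('t0','s0'):
  im,d,P=pts(f);I=im.astype(int)
  m=(I[...,0]>130)&(I[...,1]<60)&(I[...,2]<60)&(d>0)&(P[...,2]>.08)&(P[...,2]<.11)&(P[...,1]<-.1)&(P[...,0]>.6)&(P[...,0]<.65)
  Q=P[m]; A=np.c_[2*Q,np.ones(len(Q))]; 
  from scipy.optimize import least_squares
  r=least_squares(lambda c:np.linalg.norm(Q-c,axis=1)-.014,Q.mean(0),loss='soft_l1',f_scale=.001);print(f,len(Q),r.x,np.abs(r.fun).mean())
E
```

```text
[[ 0.609  -0.1203]
 [ 0.5769 -0.213 ]
 [ 0.4221 -0.1609]
 [ 0.4523 -0.0685]] [np.float64(0.165), np.float64(0.0981), np.float64(0.1633), np.float64(0.0973)]
yaw -0.32277819352446385 o [ 0.52454737 -0.14385081] [[-0.00237962 -0.000886  ]
 [-0.00344789  0.00102138]
 [ 0.00321774  0.00130491]
 [ 0.00260977 -0.00144029]]
knob pred [ 0.62033151 -0.17588826] knob ray [ 0.62063345 -0.17732559  0.092     ]
cass [-0.05369697 -0.00015315]
[ 0.61578281 -0.17352949  0.10507976] [ 0.47284759 -0.12707668  0.01771854] [ 0.43901375 -0.1430817   0.01332584]
t0 102 [ 0.62094628 -0.17688707  0.09243406] 0.0010746803345561778
s0 239 [ 0.62105457 -0.17881436  0.09311353] 0.0011368902297673408
```

```bash
python3 - <<'E'
from h import *
im,d,P=pts('t0')
m=(d>0)&(P[...,2]>.1)&(P[...,1]<-.22)&(P[...,0]>.3);Q=P[m];print(Q.min(0),Q.max(0))
o=manip.get_obs();M=R.from_rotvec(o['tool_rot']).as_matrix();print(M.round(3))
y=-.323
T0=np.array([[0,0,0],[0,0,0],[-1.,0,0]])
for sgn in(1,-1):
  yy=sgn*np.array([-np.sin(y),np.cos(y),0]);x=np.array([0,0,-1.]);T=np.c_[x,yy,np.cross(x,yy)]
  print(sgn,R.from_matrix(M.T@T).as_rotvec())
for w in([.33,-.33,.231],[.45,-.15,.231],[.621,-.1775,.231]): print(M.T@(np.array(w)-o['tcp_pos']))
E
```

```text
[ 0.54914605 -0.56863438  0.10000507] [ 0.83032259 -0.30397987  0.35255882]
[[-0.001  0.355 -0.935]
 [ 0.002 -0.935 -0.355]
 [-1.    -0.002  0.   ]]
1 [-2.45573212e+00 -2.88336859e-03  1.17872510e-03]
-1 [0.68585873 0.00092205 0.00225549]
[-0.00049114 -0.22351051 -0.19141019]
[-2.10142512e-04 -3.49195789e-01 -3.67487246e-01]
[-4.32555879e-04 -2.62790488e-01 -5.17591624e-01]
```

Request:
carry_out(
  motion=[
    [0,-0.022,-0.019,0,100],
    [0,-0.022,-0.019,0,100],
    [0,-0.022,-0.019,0,100],
    [0,-0.022,-0.019,0,100],
    [0,-0.022,-0.019,0,100],
    [0,-0.022,-0.019,0,100],
    [0,-0.022,-0.019,0,100],
    [0,-0.022,-0.019,0,100],
    [0,-0.022,-0.019,0,100],
    [0,-0.022,-0.019,0,100],
    [0,0,0,0.098,100],
    [0,0,0,0.098,100],
    [0,0,0,0.098,100],
    [0,0,0,0.098,100],
    [0,0,0,0.098,100],
    [0,0,0,0.098,100],
    [0,0,0,0.098,100],
    [0,0,0,0,100],
  ],
)

```text
time: 1.6
tcp_pos: [0.3269, -0.3134, 0.2188]
tool_rot: [-2.003, 0.351, 2.045]
wrist_force: [-0.1, 0.1, -0.2]
width: 0.0852
```

```bash
cat >> h.py <<'E'
YAW=-.323; O=np.array([.5247,-.1442,0])
RJ=R.from_euler('z',YAW).as_matrix()
def jig(x,y,z): return O+RJ@np.array([x,y,z])
def rep(*W):
    o=manip.get_obs();M=R.from_rotvec(o['tool_rot']).as_matrix()
    yy=-RJ[:,1];x=np.array([0,0,-1.]);T=np.c_[x,yy,np.cross(x,yy)]
    print('t',o['time'],'tcp',o['tcp_pos'].round(4),'jig',(RJ.T@(o['tcp_pos']-O)).round(4),'F',o['wrist_force'].round(1),'w',o['width'].round(4),'rotleft',R.from_matrix(M.T@T).as_rotvec().round(3))
    for w in W: print('  to',np.round(w,4),'tool',(M.T@(np.array(w)-o['tcp_pos'])).round(4))
E
python3 - <<'E'
from h import *
rep([.45,-.15,.231],[.621,-.1775,.231])
E
```

```text
Traceback (most recent call last):
  File "h.py", line 22, in rep
    print('t',o['time'],'tcp',o['tcp_pos'].round(4),'jig',(RJ.T@(o['tcp_pos']-O)).round(4),'F',o['wrist_force'].round(1),'w',o['width'].round(4),'rotleft',R.from_matrix(M.T@T).as_rotvec().round(3))
                                                                                                                             ^^^^^^^^^^^^^^^^
AttributeError: 'float' object has no attribute 'round'
```

```bash
sed -i "s/o\['width'\].round(4)/round(o['width'],4)/" h.py
python3 - <<'E'
from h import *
rep([.45,-.17,.231],[.621,-.1775,.231])
E
```

```text
t 1.6 tcp [ 0.3269 -0.3134  0.2188] jig [-0.1339 -0.2232  0.2188] F [-0.1  0.1 -0.2] w 0.0852 rotleft [-0.031  0.022  0.008]
  to [ 0.45  -0.17   0.231] tool [-0.0124 -0.1773 -0.0654]
  to [ 0.621  -0.1775  0.231 ] tool [-0.0156 -0.2296 -0.2284]
```

Request:
carry_out(
  motion=[
    [-0.003,-0.025,-0.0095,-0.03,100],
    [-0.003,-0.025,-0.0095,0,100],
    [-0.003,-0.025,-0.0095,0,100],
    [-0.003,-0.025,-0.0095,0,100],
    [-0.003,-0.025,-0.0095,0,100],
    [-0.003,-0.025,-0.0095,0,100],
    [-0.003,-0.025,-0.0095,0,100],
    [-0.001,-0.008,-0.026,0,100],
    [-0.001,-0.008,-0.026,0,100],
    [-0.001,-0.008,-0.026,0,100],
    [-0.001,-0.008,-0.026,0,100],
    [-0.001,-0.008,-0.026,0,100],
    [-0.001,-0.008,-0.026,0,100],
    [0,0,0,0,100],
  ],
)

```text
time: 2.77
tcp_pos: [0.6143, -0.1619, 0.2355]
tool_rot: [-2.027, 0.286, 2.091]
wrist_force: [0.6, -0.1, -1.0]
width: 0.085
```

```bash

python3 - <<'E'
from h import *
snap('wrist','w1')
rep([.621,-.1775,.2],[.621,-.1775,.07])
E
```

```text
t 2.8167 tcp [ 0.6119 -0.1622  0.2352] jig [0.0884 0.0107 0.2352] F [0.1 0.6 0.2] w 0.0857 rotleft [0.031 0.036 0.009]
  to [ 0.621  -0.1775  0.2   ] tool [ 0.0346  0.0124 -0.0144]
  to [ 0.621  -0.1775  0.07  ] tool [ 0.1645  0.0136 -0.019 ]
```

View pics/w1.png

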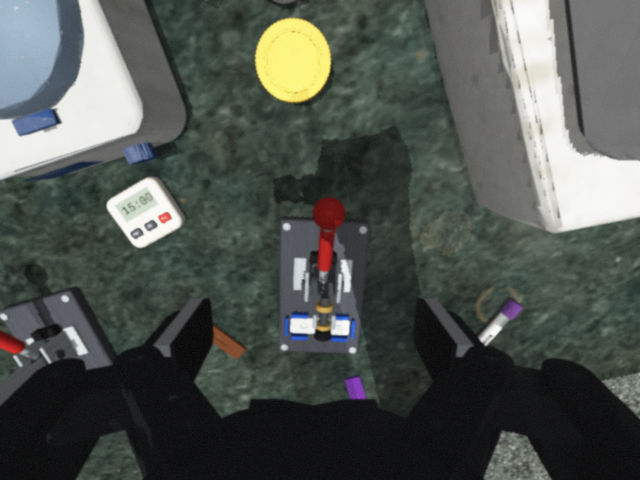

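The wrist view shows the knob at (329,213) and the jig straight below. I'll check the knob position from here, then line up over it.

Request:
carry_out(
  motion=[
    [0.015,0.006,-0.008,0.03,100],
    [0.015,0.006,-0.008,0,100],
    [0.005,0,0,0,100],
    [0,0,0,0,100],
  ],
)

```text
time: 3.15
tcp_pos: [0.6202, -0.1786, 0.1968]
tool_rot: [-2.005, 0.312, 2.085]
wrist_force: [-0.5, 0.5, -0.3]
width: 0.0854
```

```bash

python3 - <<'E'
from h import *
from scipy.optimize import least_squares
snap('wrist','w2')
im,d,P=pts('w2');I=im.astype(int)
m=(I[...,0]>100)&(I[...,1]<50)&(I[...,2]<50)&(d>0)&(np.linalg.norm(P-[.621,-.177,.092],axis=-1)<.02)
Q=P[m];r=least_squares(lambda c:np.linalg.norm(Q-c,axis=1)-.014,Q.mean(0),loss='soft_l1',f_scale=.001);print(len(Q),r.x,np.abs(r.fun).mean(), RJ.T@(r.x-O))
rep([.621,-.1775,.2],[.621,-.1775,.07])
E
```

```text
321 [ 0.61955988 -0.17571612  0.09281641] 0.0004772265667811418 [0.09995805 0.0002234  0.09281641]
t 3.2 tcp [ 0.6199 -0.1791  0.1969] jig [ 0.1014 -0.0029  0.1969] F [-0.2 -0.7  0.4] w 0.0856 rotleft [0.006 0.04  0.006]
  to [ 0.621  -0.1775  0.2   ] tool [-0.0031 -0.0019 -0.0004]
  to [ 0.621  -0.1775  0.07  ] tool [ 0.1268 -0.001  -0.0057]
```

Request:
carry_out(
  motion=[
    [0.02,-0.001,-0.001,0,100],
    [0.02,0,-0.001,0,100],
    [0.02,0,-0.001,0,100],
    [0.02,0,-0.001,0,100],
    [0.02,0,-0.001,0,100],
    [0.015,0,0,0,100],
    [0.01,0,0,0,100],
    [0,0,0,0,100],
  ],
)

```text
time: 3.87
tcp_pos: [0.6202, -0.1791, 0.0753]
tool_rot: [-2.016, 0.313, 2.078]
wrist_force: [-0.8, -0.2, -0.4]
width: 0.0856
```

```bash

python3 - <<'E'
from h import *
snap('side','s3')
rep([.6205,-.177,.07])
im=cv2.imread('pics/s3.png')[130:370,320:640]; cv2.imwrite('pics/c3.png',cv2.resize(im,None,fx=2.5,fy=2.5,interpolation=2))
E
```

```text
t 3.9167 tcp [ 0.6209 -0.1793  0.0764] jig [ 0.1024 -0.0027  0.0764] F [0.3 0.  0.2] w 0.0856 rotleft [0.009 0.03  0.006]
  to [ 0.6205 -0.177   0.07  ] tool [ 0.0065 -0.002   0.0009]
```

View pics/c3.png

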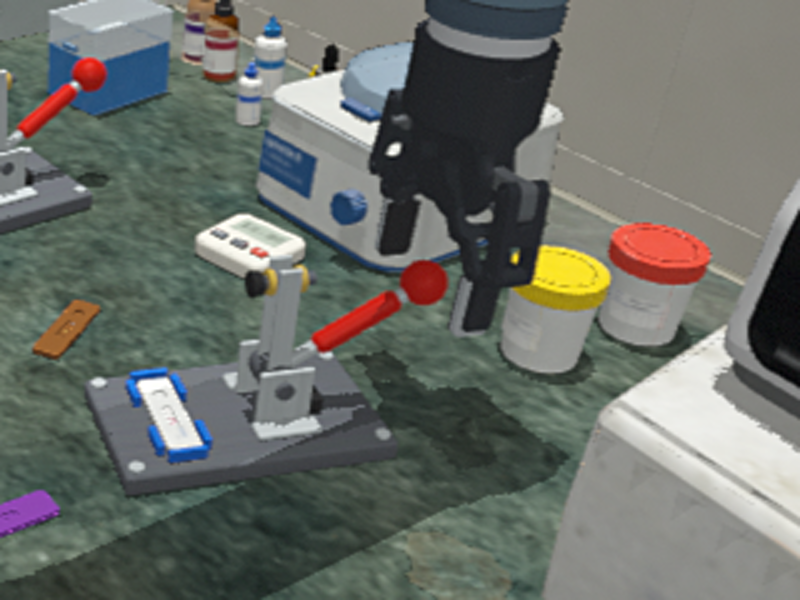

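The open fingers straddle the knob: their tips are at crop (395,250) and (475,332), so the midpoint falls on the knob at (424,283). I'll lower a little and close.

Request:
carry_out(
  motion=[
    [0.006,-0.002,0,0,100],
    [0,0,0,0,60],
    [0,0,0,0,30],
    [0,0,0,0,10],
    [0,0,0,0,10],
    [0,0,0,0,10],
    [0,0,0,0,10],
    [0,0,0,0,10],
    [0,0,0,0,10],
    [0,0,0,0,10],
  ],
  grip_force=30,
)

```text
time: 4.75
tcp_pos: [0.6257, -0.1775, 0.0765]
tool_rot: [-2.029, 0.313, 2.067]
wrist_force: [-0.4, -0.1, -0.3]
width: 0.0258
```

```bash

python3 - <<'E'
from h import *
rep([.6205,-.177,.07])
snap('side','s4')
im=cv2.imread('pics/s4.png')[130:370,320:640]; cv2.imwrite('pics/c4.png',cv2.resize(im,None,fx=2.5,fy=2.5,interpolation=2))
E
```

```text
t 4.75 tcp [ 0.6257 -0.1775  0.0765] jig [0.1064 0.0005 0.0765] F [-0.4 -0.1 -0.3] w 0.0258 rotleft [0.01  0.019 0.007]
  to [ 0.6205 -0.177   0.07  ] tool [0.0066 0.0012 0.005 ]
```

View pics/c4.png

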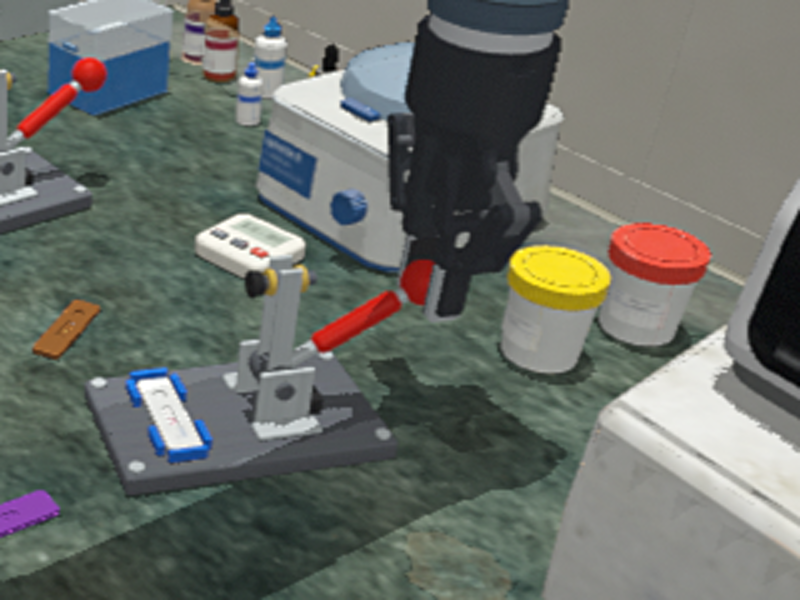

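The grip is about 5 mm off-centre along jig x (width 25.8 mm against the 28 mm knob). I'll reopen slightly, shift and re-grip.

Request:
carry_out(
  motion=[
    [0,0,0,0,55],
    [0,0,0,0,55],
    [0.004,0,0.004,0,55],
    [0.003,0,0.003,0,55],
    [0.001,0,0.001,0,50],
    [0.001,0,0.001,0,10],
    [0.001,0,0,0,10],
    [0.001,0,0,0,10],
    [0,0,0,0,10],
    [0,0,0,0,10],
  ],
  grip_force=30,
)

```text
time: 5.63
tcp_pos: [0.6167, -0.1745, 0.0675]
tool_rot: [-2.03, 0.315, 2.065]
wrist_force: [0.7, 0.6, -0.3]
width: 0.0263
```

```bash

python3 - <<'E'
from h import *
rep([.6205,-.177,.07])
E
```

```text
t 5.6333 tcp [ 0.6167 -0.1745  0.0675] jig [0.0969 0.0005 0.0675] F [ 0.7  0.6 -0.3] w 0.0263 rotleft [0.009 0.018 0.007]
  to [ 0.6205 -0.177   0.07  ] tool [-0.0026  0.0012 -0.0043]
```

The width is still about 26 mm with the pads' 22 mm clearly covering the knob's centre, so it is pad give, and the grasp is fine. Now the arc rows.

```bash
python3 - <<'E'
import numpy as np
t=.524+.1*np.arange(17);k=np.c_[.105*np.cos(t),.105*np.sin(t)]
print([(round(-d[1],4),round(-d[0],4)) for d in np.diff(k,axis=0)])
E
```

```text
[(np.float64(-0.0088), np.float64(0.0057)), (np.float64(-0.0082), np.float64(0.0066)), (np.float64(-0.0075), np.float64(0.0073)), (np.float64(-0.0067), np.float64(0.008)), (np.float64(-0.0059), np.float64(0.0087)), (np.float64(-0.005), np.float64(0.0092)), (np.float64(-0.0041), np.float64(0.0097)), (np.float64(-0.0031), np.float64(0.01)), (np.float64(-0.0021), np.float64(0.0103)), (np.float64(-0.001), np.float64(0.0104)), (np.float64(0.0), np.float64(0.0105)), (np.float64(0.0011), np.float64(0.0104)), (np.float64(0.0021), np.float64(0.0103)), (np.float64(0.0031), np.float64(0.01)), (np.float64(0.0041), np.float64(0.0097)), (np.float64(0.0051), np.float64(0.0092))]
```

Request:
carry_out(
  motion=[
    [-0.0088,0,0.0057,0,10],
    [-0.0082,0,0.0066,0,10],
    [-0.0075,0,0.0073,0,10],
    [-0.0067,0,0.008,0,10],
    [-0.0059,0,0.0087,0,10],
  ],
)

```text
time: 6.05
tcp_pos: [0.5814, -0.1623, 0.1055]
tool_rot: [-2.032, 0.312, 2.063]
wrist_force: [1.5, 1.1, -3.9]
width: 0.0266
```

```bash

python3 - <<'E'
from h import *
rep()
snap('side','s5')
im=cv2.imread('pics/s5.png')[130:370,320:640]; cv2.imwrite('pics/c5.png',cv2.resize(im,None,fx=2.5,fy=2.5,interpolation=2))
E
```

```text
t 6.05 tcp [ 0.5814 -0.1623  0.1055] jig [0.0595 0.0008 0.1055] F [ 1.5  1.1 -3.9] w 0.0266 rotleft [0.009 0.016 0.009]
```

View pics/c5.png

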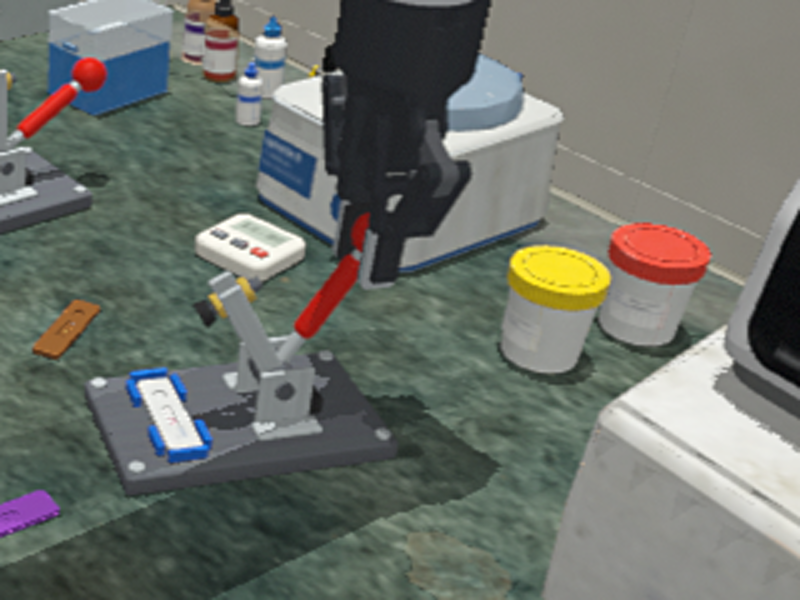

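The clamp is swinging with the knob (q about 0.51). Continuing over centre.

Request:
carry_out(
  motion=[
    [-0.005,0,0.0092,0,10],
    [-0.0041,0,0.0097,0,10],
    [-0.0031,0,0.01,0,10],
    [-0.0021,0,0.0103,0,10],
    [-0.001,0,0.0104,0,10],
    [0,0,0.0105,0,10],
    [0.0011,0,0.0104,0,10],
    [0.0021,0,0.0103,0,10],
  ],
)

```text
time: 6.77
tcp_pos: [0.4933, -0.132, 0.1188]
tool_rot: [-2.029, 0.308, 2.068]
wrist_force: [4.8, -0.3, -10.9]
width: 0.0256
```

```bash

python3 - <<'E'
from h import *
rep()
o=manip.get_obs();p=RJ.T@(o['tcp_pos']-O);k=p[[0,2]]+[.004-.01,.0245-.04];print(np.arctan2(k[1],k[0])-.524,np.linalg.norm(k))
E
```

```text
t 6.7667 tcp [ 0.4933 -0.132   0.1188] jig [-0.0337  0.0016  0.1188] F [  4.8  -0.3 -10.9] w 0.0256 rotleft [0.012 0.021 0.01 ]
1.4132884088724613 0.11069965761386238
```

Request:
carry_out(
  motion=[
    [0.006,0,0.007,0,10],
    [0.005,0,0.006,0,10],
    [0.001,0,0.001,0,10],
  ],
)

```text
time: 7.02
tcp_pos: [0.4776, -0.1266, 0.1101]
tool_rot: [-2.032, 0.309, 2.066]
wrist_force: [3.9, -0.2, -3.7]
width: 0.0256
```

```bash

python3 - <<'E'
from h import *
rep()
o=manip.get_obs();p=RJ.T@(o['tcp_pos']-O);k=p[[0,2]]+[.004-.01,.0245-.04];print(np.arctan2(k[1],k[0])-.524,np.linalg.norm(k))
snap('side','s6')
im=cv2.imread('pics/s6.png')[130:370,320:640]; cv2.imwrite('pics/c6.png',cv2.resize(im,None,fx=2.5,fy=2.5,interpolation=2))
E
```

```text
t 7.0167 tcp [ 0.4776 -0.1266  0.1101] jig [-0.0502  0.0017  0.1101] F [ 3.9 -0.2 -3.7] w 0.0256 rotleft [0.013 0.018 0.008]
1.58329568828484 0.11001687197471868
```

View pics/c6.png

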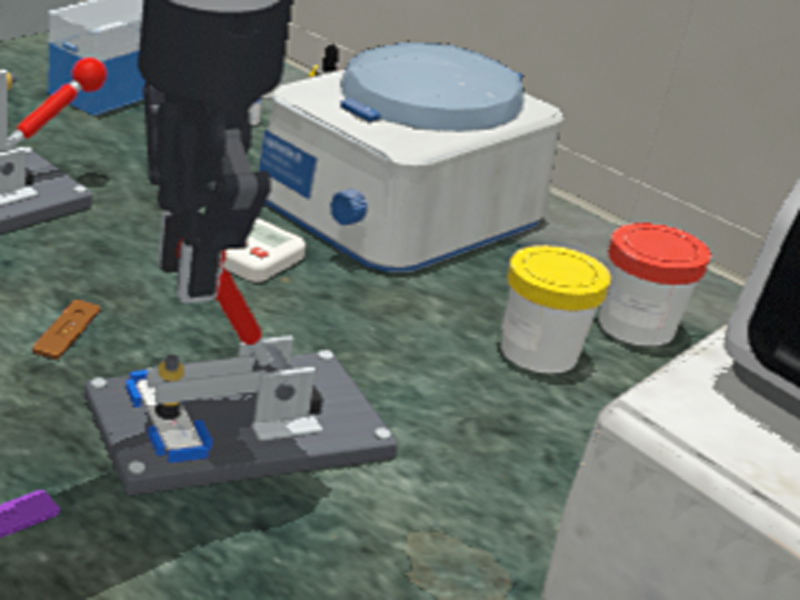

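The foot (crop 168,410) is on the cassette. I'll release so the clamp presses by its own weight.

Request:
carry_out(
  motion=[
    [0,0,0,0,30],
    [0,0,0,0,65],
    [0,0,0,0,65],
    [0,0,0,0,65],
    [0,0,0,0,65],
    [0,0,0,0,65],
    [0,0,0,0,65],
    [0,0,0,0,65],
  ],
)

```text
time: 7.73
tcp_pos: [0.4766, -0.128, 0.1103]
tool_rot: [-2.026, 0.312, 2.071]
wrist_force: [-0.1, -0.1, -0.7]
width: 0.0554
```

```bash

python3 - <<'E'
from h import *
rep()
snap('side','s7')
im=cv2.imread('pics/s7.png')[130:370,320:640]; cv2.imwrite('pics/c7.png',cv2.resize(im,None,fx=2.5,fy=2.5,interpolation=2))
E
```

```text
t 7.7333 tcp [ 0.4766 -0.128   0.1103] jig [-5.070e-02  1.000e-04  1.103e-01] F [-0.1 -0.1 -0.7] w 0.0554 rotleft [0.011 0.023 0.006]
```

View pics/c7.png

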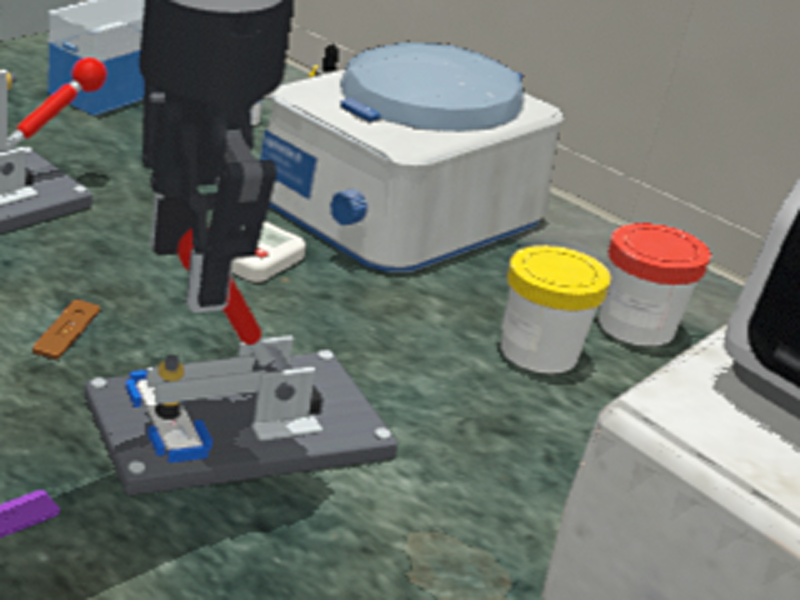

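The clamp stays shut with the gripper clear. I'll wait out the press.

Request:
carry_out(
  motion=[
    [0,0,0,0,65],
    [0,0,0,0,65],
    [0,0,0,0,65],
    [0,0,0,0,65],
    [0,0,0,0,65],
    [0,0,0,0,65],
    [0,0,0,0,65],
    [0,0,0,0,65],
    [0,0,0,0,65],
    [0,0,0,0,65],
    [0,0,0,0,65],
    [0,0,0,0,65],
    [0,0,0,0,65],
    [0,0,0,0,65],
    [0,0,0,0,65],
    [0,0,0,0,65],
    [0,0,0,0,65],
    [0,0,0,0,65],
    [0,0,0,0,65],
    [0,0,0,0,65],
  ],
)

```text
time: 9.45
tcp_pos: [0.4765, -0.1279, 0.1103]
tool_rot: [-2.026, 0.312, 2.071]
wrist_force: [0.5, -0.6, 0.1]
width: 0.0557
```

```bash

python3 - <<'E'
from h import *
q=1.57;t=.524+q
rep(jig(.01+.105*np.cos(t)-.002,0.0005,.04+.105*np.sin(t)-.0235))
E
```

```text
t 9.45 tcp [ 0.4765 -0.1279  0.1103] jig [-5.080e-02  1.000e-04  1.103e-01] F [ 0.5 -0.6  0.1] w 0.0557 rotleft [0.011 0.023 0.006]
  to [ 0.4827 -0.1296  0.1075] tool [ 0.0027 -0.0003 -0.0064]
```

Request:
carry_out(
  motion=[
    [0.0015,0,-0.003,0,65],
    [0.0015,0,-0.003,0,65],
    [0,0,0,0,65],
    [0,0,0,0,10],
    [0,0,0,0,10],
    [0,0,0,0,10],
    [0,0,0,0,10],
    [0,0,0,0,10],
    [0,0,0,0,10],
  ],
  grip_force=30,
)

```text
time: 10.2
tcp_pos: [0.4835, -0.1285, 0.1071]
tool_rot: [-2.026, 0.309, 2.071]
wrist_force: [-0.2, 0.6, -0.1]
width: 0.0257
```

```bash

python3 - <<'E'
from h import *
rep()
snap('side','s8')
im=cv2.imread('pics/s8.png')[130:370,320:640]; cv2.imwrite('pics/c8.png',cv2.resize(im,None,fx=2.5,fy=2.5,interpolation=2))
t=2.094-.1*np.arange(17);k=np.c_[.105*np.cos(t),.105*np.sin(t)]
print([(round(float(-d[1]),4),round(float(-d[0]),4)) for d in np.diff(k,axis=0)])
E
```

```text
t 10.2 tcp [ 0.4835 -0.1285  0.1071] jig [-0.044   0.0018  0.1071] F [-0.2  0.6 -0.1] w 0.0257 rotleft [0.012 0.023 0.008]
[(-0.0048, -0.0093), (-0.0038, -0.0098), (-0.0028, -0.0101), (-0.0018, -0.0103), (-0.0008, -0.0105), (0.0003, -0.0105), (0.0013, -0.0104), (0.0024, -0.0102), (0.0034, -0.0099), (0.0043, -0.0096), (0.0053, -0.0091), (0.0062, -0.0085), (0.007, -0.0078), (0.0077, -0.0071), (0.0084, -0.0063), (0.009, -0.0054)]
```

View pics/c8.png

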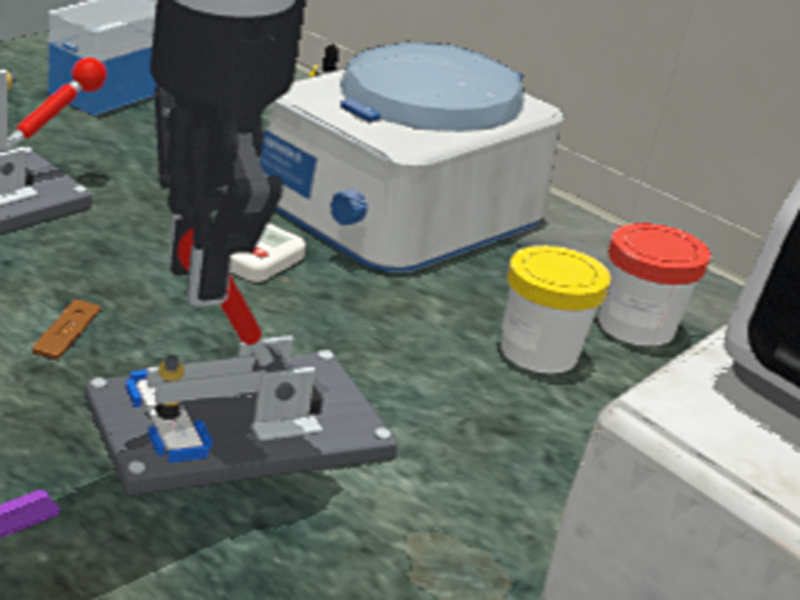

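The knob is gripped again and the foot is still on the cassette. Swinging it back, slowly at first.

Request:
carry_out(
  motion=[
    [-0.0024,0,-0.0047,0,10],
    [-0.0024,0,-0.0047,0,10],
    [-0.0038,0,-0.0098,0,10],
    [-0.0028,0,-0.0101,0,10],
    [-0.0018,0,-0.0103,0,10],
    [-0.0008,0,-0.0105,0,10],
    [0.0003,0,-0.0105,0,10],
    [0.0013,0,-0.0104,0,10],
  ],
)

```text
time: 10.92
tcp_pos: [0.5466, -0.1503, 0.1182]
tool_rot: [-2.004, 0.311, 2.094]
wrist_force: [-0.6, 0.4, 0.5]
width: 0.0261
```

```bash

python3 - <<'E'
from h import *
rep()
o=manip.get_obs();p=RJ.T@(o['tcp_pos']-O);k=p[[0,2]]+[.0015-.01,.0238-.04];print(np.arctan2(k[1],k[0])-.524,np.linalg.norm(k))
snap('side','s9')
im=cv2.imread('pics/s9.png')[130:370,320:640]; cv2.imwrite('pics/c9.png',cv2.resize(im,None,fx=2.5,fy=2.5,interpolation=2))
E
```

```text
t 10.9167 tcp [ 0.5466 -0.1503  0.1182] jig [0.0227 0.0012 0.1182] F [-0.6  0.4  0.5] w 0.0261 rotleft [0.012 0.045 0.003]
0.9088073352632913 0.10301387262553767
```

View pics/c9.png

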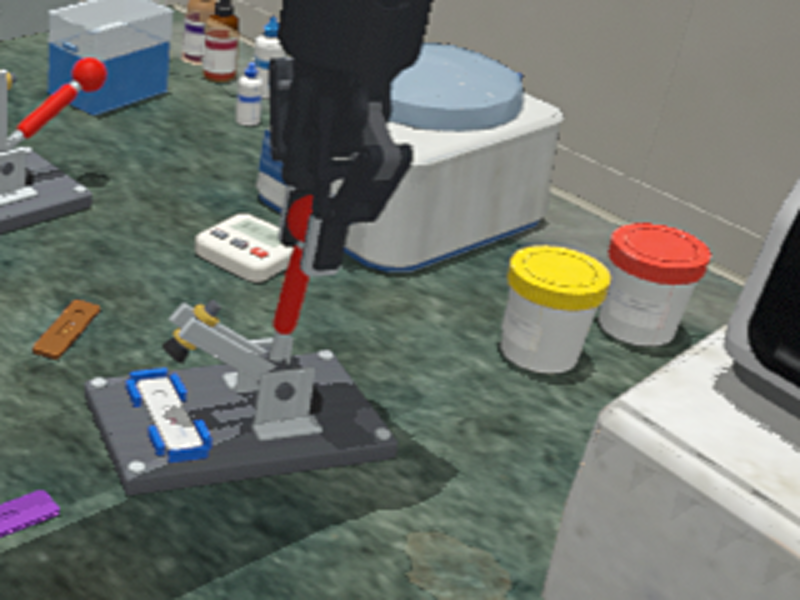

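The cassette is still in its nest and q is about 0.9. Continuing to open.

Request:
carry_out(
  motion=[
    [0.0016,0,-0.0104,0,10],
    [0.0024,0,-0.0102,0,10],
    [0.0034,0,-0.0099,0,10],
    [0.0043,0,-0.0096,0,10],
    [0.0053,0,-0.0091,0,10],
    [0.0062,0,-0.0085,0,10],
    [0.007,0,-0.0078,0,10],
  ],
)

```text
time: 11.55
tcp_pos: [0.6128, -0.1731, 0.0809]
tool_rot: [-2.001, 0.313, 2.095]
wrist_force: [-2.9, 0.8, -1.1]
width: 0.0264
```

```bash

python3 - <<'E'
from h import *
o=manip.get_obs();p=RJ.T@(o['tcp_pos']-O);k=p[[0,2]]+[.0015-.01,.0238-.04];print(np.arctan2(k[1],k[0])-.524,np.linalg.norm(k))
rep(jig(.1005-.0015,.0005,.092-.0238))
E
```

```text
0.1307542605919283 0.10618475284022634
t 11.55 tcp [ 0.6128 -0.1731  0.0809] jig [0.0927 0.0005 0.0809] F [-2.9  0.8 -1.1] w 0.0264 rotleft [0.01  0.046 0.002]
  to [ 0.6187 -0.1751  0.0682] tool [ 0.0124  0.0001 -0.0069]
```

Request:
carry_out(
  motion=[
    [0.007,0,-0.004,0,10],
    [0.005,0,-0.003,0,10],
    [0.001,0,0,0,10],
    [0,0,0,0,10],
    [0,0,0,0,50],
    [0,0,0,0,100],
    [0,0,0,0,100],
    [0,0,0,0,100],
    [0,0,0,0,100],
    [0,0,0,0,100],
    [0,0,0,0,100],
  ],
)

```text
time: 12.47
tcp_pos: [0.6251, -0.1778, 0.0669]
tool_rot: [-2.01, 0.315, 2.087]
wrist_force: [0.2, -0.2, 0.1]
width: 0.0855
```

```bash

python3 - <<'E'
from h import *
rep()
snap('side','s10')
im=cv2.imread('pics/s10.png')[130:370,320:640]; cv2.imwrite('pics/c10.png',cv2.resize(im,None,fx=2.5,fy=2.5,interpolation=2))
E
```

```text
t 12.4667 tcp [ 0.6251 -0.1778  0.0669] jig [0.1058 0.     0.0669] F [ 0.2 -0.2  0.1] w 0.0855 rotleft [0.01  0.038 0.002]
```

View pics/c10.png

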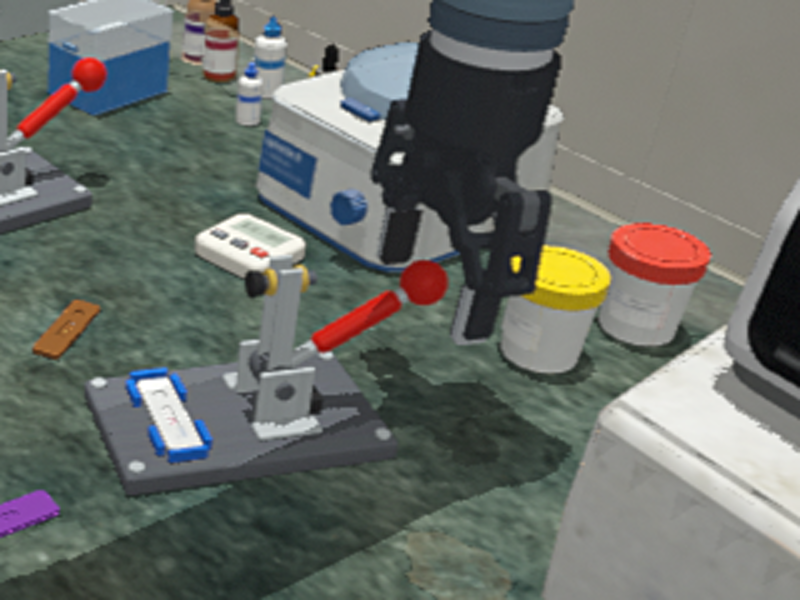

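The clamp is fully open with the knob back at (424,283), and the cassette is flat in its nest. I'll withdraw straight up.

Request:
carry_out(
  motion=[
    [-0.015,0,0.001,0,100],
    [-0.02,0,0,0,100],
    [-0.02,0,0,0,100],
    [-0.02,0,0,0,100],
    [-0.02,0,0,0,100],
    [-0.02,0,0,0,100],
    [-0.02,0,0,0,100],
    [0,0,0,0,100],
    [0,0,0,0,100],
    [0,0,0,0,100],
  ],
)

```text
time: 13.35
tcp_pos: [0.6289, -0.1787, 0.2166]
tool_rot: [-2.015, 0.315, 2.084]
wrist_force: [-0.1, -0.2, -0.1]
width: 0.0853
```

```bash

python3 - <<'E'
from h import *
from scipy.optimize import least_squares
snap('side','s11');rep()
im,d,P=pts('s11');I=im.astype(int)
for n,c in(('a',[.6205,-.177,.0925]),('b',[.625,.195,.0925])):
  m=(I[...,0]>110)&(I[...,1]<60)&(I[...,2]<60)&(d>0)&(np.linalg.norm(P-c,axis=-1)<.025)
  Q=P[m];r=least_squares(lambda c:np.linalg.norm(Q-c,axis=1)-.014,Q.mean(0),loss='soft_l1',f_scale=.001);print(n,len(Q),r.x)
m=(I.min(2)>170)&(np.linalg.norm(P-jig(-.055,0,.019),axis=-1)<.045)
Q=(P[m]-O)@RJ;print(len(Q),Q.mean(0),Q.min(0),Q.max(0))
im=cv2.imread('pics/s11.png')[130:370,320:640]; cv2.imwrite('pics/c11.png',cv2.resize(im,None,fx=2.5,fy=2.5,interpolation=2))
E
```

```text
t 13.4 tcp [ 0.6285 -0.1787  0.216 ] jig [1.094e-01 2.000e-04 2.160e-01] F [-0.4  0.4 -0. ] w 0.0854 rotleft [0.011 0.035 0.002]
a 292 [ 0.62044016 -0.17873173  0.09274663]
b 134 [0.62744167 0.19267561 0.09280698]
379 [-0.05317687 -0.00163303  0.01913111] [-0.06349929 -0.03473445  0.01601051] [-0.04227083  0.03574699  0.02190851]
```

View pics/c11.png

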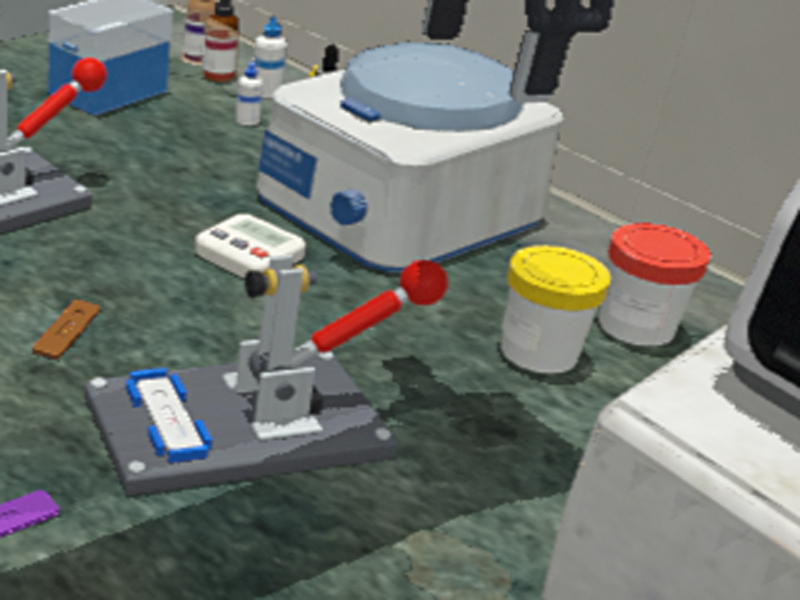

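Both knobs are at their open height (z 93 mm), the cassette is in its nest and the gripper is clear. Handing in.

```bash
python3 -c "
from plant import manip
print(manip.close_job())"
```

```text
the job is handed in; nothing more can be done
None
```

I swung the loaded (right-hand) jig's clamp over centre until its foot sat on the cassette, then let go so it pressed by its own weight. It stayed pressing for about 2.5 s. I then gripped the knob again, swung the clamp back to its stop, let go and withdrew upward. The job was handed in at about 13.4 s.

**Last checks:**
- **Clamps:** both knobs measured z ≈ 93 mm, which is the open position. The empty jig's clamp was never touched.
- **Cassette:** it lies flat, with its top at about 19 mm. Its centre measured about x -53, y -2 mm in the jig frame, against a nest centre of x -55, y 0.
- **Gripper:** it is open and clear of everything, and the wrist force is about zero.

**Disagreed or not measured:**
- **Grip width:** it read about 26 mm on the 28 mm knob. I took this as pad give, and the grip held.
- **Wrist force:** it reached about 12 N while closing, because my arc ran slightly long. I corrected this before releasing.
- **Foot force:** I could not measure it directly. I relied on the stated 2 N and on pictures showing the foot down.

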